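# True up the tilting angle plate with the square

## Robot

A 6-joint arm with a two-finger parallel gripper is mounted at the origin on a cart in front of the work surface, level with it; the furniture and walls round the work are solid. World frame = base frame: x ahead of the robot, y to its left, z up, the work surface at z = 0. Lengths are in m, angles in rad, forces in N, time in s.
With the tool pointing down it reaches from about 0.3 to 0.775 m from the base axis. Payload 14.6 kg.
Tool frame: the origin (TCP) lies midway between the tips of the shut fingers; the grasp point (between the pads) lies 19 mm behind it (ctrl.pinch_z is the distance from the TCP to the grasp point, in m); z points along the fingers, y is the line along which they close (so a half turn about z gives the same grasp; the last joint's range is limited). The gripper opens to 94 mm and grips with 3 to 60 N. Pads are 16 mm wide; open, the fingers measure 119 mm over their backs; the gripper's body (75 mm by 177 mm) begins 78 mm behind the grasp point.
Start: joints at [1.118, 0.3, 1.521, -0, 1.321, -0.067], TCP at [0.207, 0.51, 0.205] pointing down, gripper open.
Joint ranges: [-3.03, 3.03], [-0.79, 2.21], [0.23, 2.52], [-1.04, 4.18], [0, 3.07], [-2.55, 2.55]. Speed limits (rad/s): [2.22, 2.22, 2.57, 3.14, 3.14, 3.14].

## Interface

Orientations are given as [roll, pitch, yaw] about the fixed x, y, z axes, in that order (R = Rz(yaw) Ry(pitch) Rx(roll)).
In Python, from station import ctrl gives the robot as it stands.
- The arm moves only by the tool jog_arm, never from a script. Its argument "motion" is a list of rows, each a list of 7 numbers: the shift along the tool's x, y, z in m, then the turn, a rotation vector about the tool's x, y, z in rad, then the opening, from -1 (shut) to 1 (fully open). In form: [[tx, ty, tz, rx, ry, rz, gripper], ...]. A call has 1 to 5 rows; each row shifts and turns the commanded pose from where the row before left it, along the tool's axes as they then stand; what a row does not reach is not made up. A row lasts 1/10 s, in which the tool goes at most 50 mm and 8.59 degrees, less where a joint would pass 70% of its speed; a pose out of reach is approached as far as the arm can. A call is refused whole if a number of a shift passes 0.05 or a number of a turn 0.15, either way. A call with a gripper value outside its range is refused whole. The fingers move at their own pace and stop on an object; "squeeze" is the grip in N (left out, the last holds). Time passes only in rows, so rows that do not move let the fingers close. It gives the time, the measured TCP pose, the force, the opening and the grip force at its end, in the units of the state.
- ctrl.get_obs(): the state, without advancing time (a new reading comes with each control period).
- ctrl.camera(name): name is "scene" or "top"; returns the picture (400x640x3 uint8, red, green, blue); there is no depth.
- ctrl.camera_model(name): a dict with "intrinsics" (3x3 intrinsics, pixels), "k1" (the pictures are not rectified: a ray, as slopes to the right and down, at radius r is drawn at 1 + k1 r^2 times it, then the intrinsics apply), "rvec" (rotation vector, rad) and "tvec" (3), from world to camera coordinates, as OpenCV has them. Camera axes: x right, y down, z forward; pixel columns grow to the right and rows downward; lengths in m; the calibration is good to about 2 mm. A picture is of the moment at which its call begins. camera_model takes no time and is no camera call.
- ctrl.hand_in(): hands the job in; it is judged then, once.
The state is a dict: "time_s": time; "qpos": joint angles; "joint_vel": joint speeds; "tau": joint torques, N m; "ee_pos": TCP position; "eef_rot": TCP orientation; "force": force on the tool from outside, world axes, zero at the start; "moment": the same for the moment, N m; "grip_width": finger opening in m; "grip_force": force on a finger pad.
Only numpy, scipy, OpenCV 4.12 (cv2) and the standard library are available. Lean on these libraries where they do the work, as an engineer would, in place of code of your own. Each camera call takes 0.05 s, during which the arm holds its last target. There are 200 camera calls.

## Task

The angle plate has just been drilled and its clamp is slack: with the scraper block, wipe the three steel chips off the deck onto the table, then stand the scraper aside on the table, off the deck. Then take the try square, stand its stock flat on the deck, pointing straight at the upright, and press its blade back against the leaning upright until the heel is fully home in the corner, so that stock and blade both bear fully and the upright is square to the deck. Finish while still holding the square pressed there, as if a colleague were about to tighten the clamp; move the upright with the square, never with the gripper, and leave the other things on the table where they are.

Things in the scene. Friction and masses are not known exactly. Their poses are not given: they have to be found in the camera images.
- mount: the tilting angle plate as a whole, fixed to the table: an aluminium deck 190 (x) by 150 (y) mm, top at z = 24 mm, and a hinged upright near its far end. Origin: on the table under the deck's middle; z up, +x from the open front to the upright. Dark cheeks behind the upright's face at y = +-54..74 mm, up to z = 86 mm; black knobs outside them reach y = +-79 mm at x = 50..75, z = 55..82 mm
- upright_top (a point): middle of the front upper edge of the upright, an aluminium plate 100 mm wide, 12 mm thick, 78 mm high. When square, its front face is the plane x = +45 mm of the mount's frame, y = -50..50 mm, z = 27..105 mm, so the corner is at x = 45, z = 24 mm. It pivots about a pin along y, 13 mm behind the face and 13 mm above the deck
- upright (a joint): lean of the upright in rad: 0 = square to the deck, positive = top leans forward over the deck (to the mount's -x, stop at 0.22), negative = leans back (stop at -0.12). It starts at 0.07 to 0.16 (upper edge 4 to 11 mm forward). The slack clamp drags: about 0.1 N m, 1 to 2 N at the upper edge; the upright stays where it is left
- square: light-metal try square, 0.22 kg, standing on its flange. Origin: underside, middle of the stock's length. Stock x = -65..65: upright rib 8 mm thick (along y), up to z = 50 mm, on a flange 24 mm wide, 8 mm high. Blade: also 8 mm thick, x = 31..65, up to z = 110 mm. Its outer face x = +65 goes against the upright. Grip the rib from above across its thickness, about x = -30, z = 32 mm, off the blade
- heel (a point): the heel of the square: its outer corner, in the middle of its width (65 mm along x from the square's origin). Metal slides on metal with friction of about 0.6, so a push much harder one way can leave the other face unloaded: press down and back about equally, some 10 N each
- scraper: T-shaped wooden scraper block with a rubber sole, 0.14 kg, standing upright. Origin: middle of its underside. Foot bar 115 mm long (x), 26 mm wide (y), 22 mm high; grip above it 70 mm long (x), 22 mm thick (y), up to z = 80 mm
- chip_0: dark steel chip, about 17 x 11 x 8 mm, lying on the deck in front of the upright; origin at its middle, 4 mm above what it lies on
- chip_1: dark steel chip, as chip_0
- chip_2: dark steel chip, as chip_0
- white_cup: bystander: white ceramic jar, 91 mm wide, 114 mm high
- jar_4: bystander: small white sample jar with a screw lid, 52 mm wide, 52 mm high
- small_beaker: bystander: glass beaker, 53 mm wide, 70 mm high
- dish: bystander: shut petri dish, 66 mm wide, 14 mm high; behind it stands the fixed laboratory balance (world x from 0.57 m on, y = 0.07 to 0.37 m, up to 0.30 m high)
- marker: bystander: marker pen lying on the red notebook, 135 x 17 x 16 mm
- specs: bystander: safety glasses, 141 x 142 x 42 mm
- screwdriver: bystander: screwdriver lying in front of the angle plate, 170 mm long
Mind the look-alikes: they are no part of the job. Leave any blue look-alike of the scraper alone.

How it is judged:
On the way, in this order (a step that is already met when the one before it is completed fails the run):
1. all three chips are off the deck, on the table, while the scraper is in the fingers (height (world z) of chip_0 between -0.01 and 0.018 m and height (world z) of chip_1 between -0.01 and 0.018 m and height (world z) of chip_2 between -0.01 and 0.018 m and contact force between the fingers and scraper above 1 N), for 0.2 s.
2. the scraper stands or lies on the table, let go and off the deck (height (world z) of scraper below 0.03 m and contact force between the fingers and scraper below 0.05 N and contact force between scraper and mount below 0.05 N and linear speed of scraper below 0.02 m/s), for 0.2 s.
3. the square is pressed home in the corner (contact force between square and upright_c0 above 1 N and contact force between square and mount_c0 above 1 N and contact force between the fingers and square above 1 N and value of joint upright between -0.02 and 0.02 rad and x of heel in the frame of mount above 0.0415 m and y of heel in the frame of mount between -0.047 and 0.047 m and z of heel in the frame of mount below 0.0265 m and angle between the z axis of square and the z axis of mount, either way round below 0.025 rad and angle between the x axis of square and the x axis of mount, either way round below 0.09 rad), for 0.3 s.
At the end, for the whole second after the job is handed in: Square held, over 1 N on deck and on upright; heel within 3.5 mm of the corner and 2.5 mm of the deck, blade within 0.025 rad of vertical, stock within 0.09 rad of square to the upright and inside its width; upright within 0.02 rad of square; chips and released scraper on the table (all of step 2 and all of step 3 and height (world z) of chip_0 between -0.01 and 0.018 m and height (world z) of chip_1 between -0.01 and 0.018 m and height (world z) of chip_2 between -0.01 and 0.018 m and linear speed of square below 0.02 m/s); the arm keeps its last pose, push and grip.
It fails at once if the gripper pushes the upright (contact force between any of the fingers, the arm and upright_c0 above 1 N).
It fails at once if the fingers pick or push a chip (contact force between the fingers and chip_0 above 0.5 N or contact force between the fingers and chip_1 above 0.5 N or contact force between the fingers and chip_2 above 0.5 N).
It fails at once if another thing on the table is shifted by more than 4 cm (distance of any of white_cup, jar_4, small_beaker, dish, marker, specs, screwdriver from where it was at the start of the episode above 0.04 m).
It also fails if it takes over 72 s, if anything falls off the work surface, if the arm or the gripper's body presses on something with over 40 N, if the wrist force passes 120 N, or if a joint passes its speed limit or range.

## Working session

There is one attempt and no reset: what is moved stays moved. The work goes in short steps, Python scripts to look and compute and a tool call to move; the robot and the scene stay as the last step left them, time stands still between calls to the robot, and variables do not carry over. Pictures are saved under pics/ and viewed, at most 10 in all, crops included, and the job is handed in when it is done.

Besides the shell and the picture viewer there is one more tool, called after "Call:" in YAML: its name, and indented under it one key for each argument. jog_arm: Moves the arm, as the interface text tells. Its arguments: {"type":"object","properties":{"motion":{"type":"array"},"squeeze":{"type":"number"}},"required":["motion"]}

```bash
ls; mkdir -p pics; python3 - <<'E'
from station import ctrl
import cv2
o=ctrl.get_obs();print({k:o[k] for k in ('time_s','ee_pos','eef_rot','grip_width','force')},ctrl.pinch_z)
for n in('scene','top'):
    cv2.imwrite(f'pics/{n}0.png',ctrl.camera(n)[:,:,::-1]);print(ctrl.camera_model(n))
E
```

```text
pics
{'time_s': 0.0, 'ee_pos': array([0.20684828, 0.5093426 , 0.20488357]), 'eef_rot': array([-3.14041270e+00, -5.34825690e-05,  2.75583816e+00]), 'grip_width': 0.09387130642025422, 'force': array([ 0.18236331,  0.34761081, -0.15862116])} 0.0188
{'intrinsics': array([[380.76865025,   0.        , 319.47901334],
       [  0.        , 380.76865025, 197.08418047],
       [  0.        ,   0.        ,   1.        ]]), 'k1': -0.07018634717739108, 'rvec': array([ 1.41140764, -2.26625155,  0.83622776]), 'tvec': array([0.33588715, 0.3973569 , 1.18269144])}
{'intrinsics': array([[420.9510383 ,   0.        , 326.92699715],
       [  0.        , 420.9510383 , 194.46778415],
       [  0.        ,   0.        ,   1.        ]]), 'k1': -0.018252629580444768, 'rvec': array([ 2.10989958, -2.15866205,  0.1472171 ]), 'tvec': array([0.11947796, 0.54766471, 1.38421732])}
```

View pics/scene0.png

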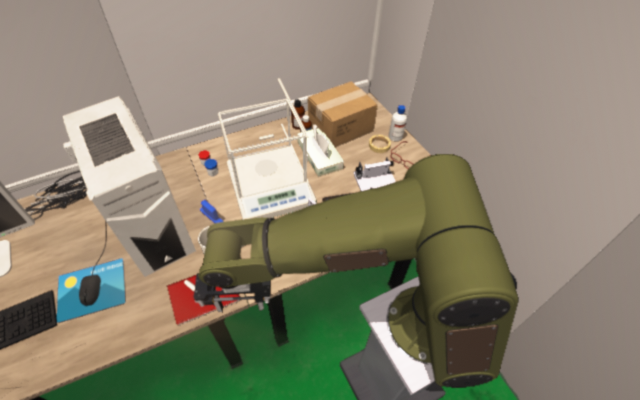

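View pics/top0.png

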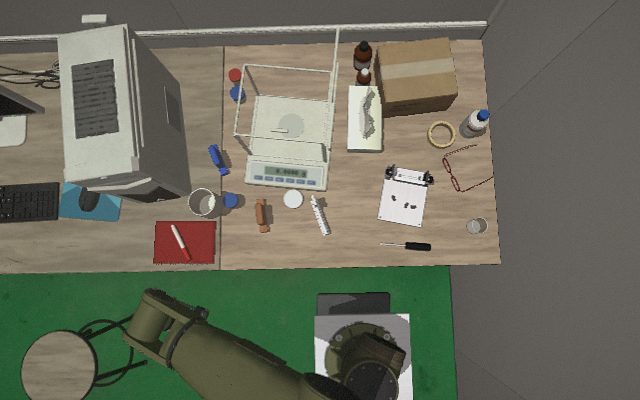

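The top view shows the mount at about (403,198), three chips at about (392-415,204), the wooden scraper at (262,215), the square at (319,215), the dish at (293,198), the screwdriver at (408,246) and the blue look-alike at (218,158). The scene view is blocked by the arm. I'll enlarge the work area.

```bash
cat > h.py <<'E'
import cv2,numpy as np
from station import ctrl
def ray(n,uv):
    m=ctrl.camera_model(n);K=m['intrinsics'];R=cv2.Rodrigues(m['rvec'])[0]
    p=cv2.undistortPoints(np.array(uv,float).reshape(-1,1,2),K,np.array([m['k1'],0,0,0.]))[:,0]
    return -R.T@m['tvec'],np.c_[p,np.ones(len(p))]@R
def onz(n,uv,z):
    c,d=ray(n,uv);return c+d*((z-c[2])/d[:,2])[:,None]
def proj(n,P):
    m=ctrl.camera_model(n)
    return cv2.projectPoints(np.array(P,float).reshape(-1,1,3),m['rvec'],m['tvec'],m['intrinsics'],np.array([m['k1'],0,0,0.]))[0][:,0]
E
python3 - <<'E'
import cv2
im=cv2.imread('pics/top0.png')
cv2.imwrite('pics/c1.png',cv2.resize(im[150:260,360:500],None,fx=5.5,fy=5.0,interpolation=cv2.INTER_CUBIC))
cv2.imwrite('pics/c2.png',cv2.resize(im[180:250,230:350],None,fx=6,fy=6,interpolation=cv2.INTER_CUBIC))
E
```

```text
(no output)
```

View pics/c1.png

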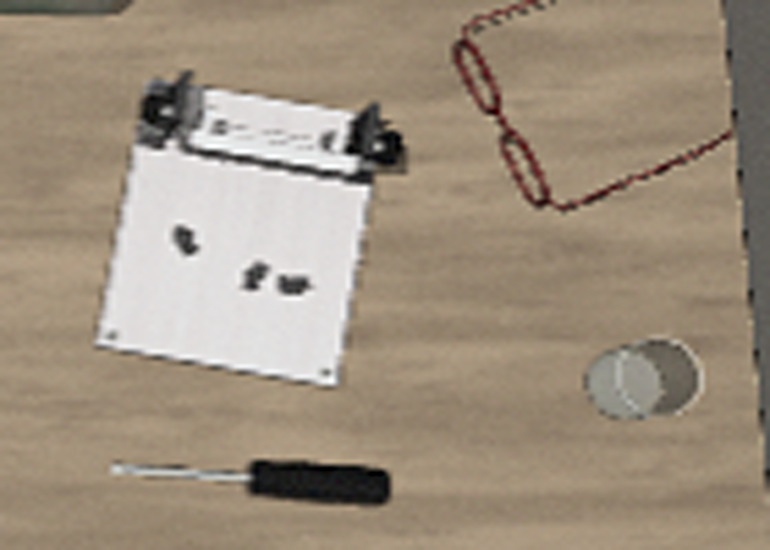

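View pics/c2.png

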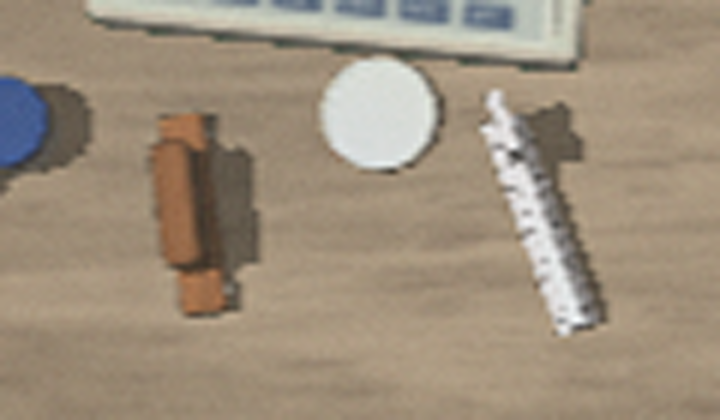

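The crops show three things:
- **Mount:** its front corners are at about (98,347) and (337,385) in the crop, with three dark chips on the deck.
- **Scraper:** its grip top is at about (178,202) and its foot ends at (182,115) and (205,315).
- **Square:** it runs from (495,95) to (578,330), and the longer shadow puts the blade at the far end.

Next I'll turn these into positions.

```bash
python3 - <<'E'
from h import *
im=cv2.imread('pics/top0.png');hsv=cv2.cvtColor(im,cv2.COLOR_BGR2HSV)
c1=lambda a:np.array(a)/[5.5,5.0]+[360,150]-[.4,.4]
c2=lambda a:np.array(a)/6+[230,180]-[.4,.4]
f=onz('top',c1([[98,347],[337,385],[370,182],[133,148]]),.024);print('deck',f.round(4))
ex=-(f[1]-f[0])[:2];w=np.linalg.norm(ex);ey=ex/w;ex=np.array([ey[1],-ey[0]])
print('w',w,'yaw',np.arctan2(ex[1],ex[0]), 'side yaws',[np.arctan2(*(d[1::-1])) for d in (f[2]-f[1],f[3]-f[0])])
o=(f[0]+f[1])[:2]/2+.095*ex;print('mount o',o)
deck=np.zeros(im.shape[:2],np.uint8);cv2.fillConvexPoly(deck,c1([[105,335],[330,372],[362,198],[135,160]]).astype(np.int32),1)
m=((hsv[...,2]<140)&(deck>0)).astype(np.uint8)
n,l,s,c=cv2.connectedComponentsWithStats(m)
for i in range(1,n):
    if s[i,4]>5:
        p=onz('top',[c[i]],.030)[0,:2]-o;print('chip',s[i],c[i],'mount xy',p@ex,p@ey)
# upright top edge: front and back edges are unclear
# scraper
m=((hsv[...,0]<14)&(hsv[...,1]>120)&(hsv[...,2]>70)).astype(np.uint8);m[:,:240]=0;m[:,290:]=0;m[:185]=0;m[240:]=0
cn=max(cv2.findContours(m,0,2)[0],key=cv2.contourArea);print('scr',cv2.boundingRect(cn),cv2.minAreaRect(cn))
g=onz('top',c2([[158,142],[192,142],[165,265],[200,265]]),.08);print('grip top',g.round(4),g.mean(0))
e=onz('top',c2([[160,116],[206,116],[182,315],[226,312]]),.022);print('foot',e.round(4),e.mean(0))
d=e[:2].mean(0)-e[2:].mean(0);print('scr yaw',np.arctan2(d[1],d[0]),np.linalg.norm(d)); d=g[:2].mean(0)-g[2:].mean(0);print(np.arctan2(d[1],d[0]),np.linalg.norm(d))
# square
m=((hsv[...,1]<40)&(hsv[...,2]>150)).astype(np.uint8);m[:,:308]=0;m[:,332:]=0;m[:193]=0;m[240:]=0
cn=max(cv2.findContours(m,0,2)[0],key=cv2.contourArea);r=cv2.minAreaRect(cn);print('sq',r)
print(onz('top',[r[0]],.03), onz('top',c2([[495,92],[568,330],[600,320]]),.0), onz('top',c2([[495,92]]),.11),onz('top',c2([[565,330],[583,328]]),.05))
E
```

```text
deck [[ 0.4647 -0.0626  0.024 ]
 [ 0.4354 -0.2086  0.024 ]
 [ 0.5743 -0.2368  0.024 ]
 [ 0.6017 -0.09    0.024 ]]
w 0.148837421097541 yaw -0.1978641594373314 side yaws [np.float64(-0.20084831374710277), np.float64(-0.19718425778044993)]
mount o [ 0.5431925  -0.15425919]
chip [392 195   4   6  15] [393.2        197.66666667] mount xy -0.014284989838945713 0.03349157371575603
chip [404 203   5   5  14] [405.92857143 204.92857143] mount xy -0.03148505714888629 -0.012856272189031657
chip [411 205   5   4  16] [412.8125 206.6875] mount xy -0.03340470930270132 -0.03673720730143341
scr (256, 199, 8, 25) ((259.5, 211.0), (24.0, 7.0), 90.0)
grip top [[0.5208 0.3415 0.08  ]
 [0.5204 0.3227 0.08  ]
 [0.4529 0.3374 0.08  ]
 [0.4525 0.3182 0.08  ]] [0.48664331 0.32994015 0.08      ]
foot [[0.5438 0.3511 0.022 ]
 [0.5432 0.3246 0.022 ]
 [0.4294 0.3382 0.022 ]
 [0.4305 0.3131 0.022 ]] [0.48673023 0.33175646 0.022     ]
scr yaw 0.10741657142268334 0.11422606214947045
0.06348212681290585 0.068028309729355
sq ((317.9170837402344, 214.84634399414062), (42.027896881103516, 5.481899261474609), 69.775146484375)
[[0.48296182 0.13923886 0.03      ]] [[0.55652377 0.15940103 0.        ]
 [0.41730018 0.11971137 0.        ]
 [0.4226134  0.10121638 0.        ]] [[0.53953086 0.15393164 0.11      ]] [[0.41440304 0.12025368 0.05      ]
 [0.41528404 0.11025292 0.05      ]]
```

Call:
jog_arm:
  motion:
    - [0, 0, 0, 0, 0, -0.12, 1]
    - [0, 0, 0, 0, 0, -0.12, 1]
    - [0, 0, 0, 0, 0, -0.12, 1]
    - [0, 0, 0, 0, 0, -0.12, 1]
    - [0, 0, 0, 0, 0, 0, 1]

```text
time_s: 0.6
ee_pos: [0.2069, 0.5094, 0.2051]
eef_rot: [-3.141, -0.0, -3.045]
force: [-0.2, 0.3, -0.2]
grip_width: 0.0941
grip_force: 0.0
```

Call:
jog_arm:
  motion:
    - [-0.0327, -0.0255, 0, 0, 0, 0, 1]
    - [-0.0327, -0.0255, 0, 0, 0, 0, 1]
    - [-0.0327, -0.0255, 0, 0, 0, 0, 1]
    - [-0.0327, -0.0255, 0, 0, 0, 0, 1]
    - [-0.0327, -0.0255, 0, 0, 0, 0, 1]

```text
time_s: 1.1
ee_pos: [0.3829, 0.3969, 0.2054]
eef_rot: [-3.141, -0.0, -3.051]
force: [0.7, 0.3, -0.6]
grip_width: 0.0942
grip_force: 0.0
```

Call:
jog_arm:
  motion:
    - [-0.0327, -0.0255, 0, 0, 0, 0, 1]
    - [-0.0327, -0.0255, 0, 0, 0, 0, 1]
    - [-0.0327, -0.0255, 0, 0, 0, 0, 1]
    - [0, 0, 0, 0, 0, 0, 1]
    - [0, 0, 0, 0, 0, 0, 1]

```text
time_s: 1.6
ee_pos: [0.4867, 0.3307, 0.2049]
eef_rot: [-3.141, -0.001, -3.052]
force: [-0.1, 0.1, -0.2]
grip_width: 0.094
grip_force: 0.0
```

```bash
cat >> h.py <<'E'
def delta(target,yaw):
    "world target -> shift and turn in tool axes from the measured pose"
    from scipy.spatial.transform import Rotation as Ro
    o=ctrl.get_obs();R=Ro.from_euler('xyz',o['eef_rot']);T=Ro.from_euler('xyz',[np.pi,0,yaw])
    print('t',o['time_s'],'tcp',o['ee_pos'].round(4),'rot',o['eef_rot'].round(4),'F',o['force'].round(1),'w',round(o['grip_width'],4),'gf',round(float(np.max(o['grip_force'])),1))
    print('turn',(R.inv()*T).as_rotvec().round(4),'then shift',T.inv().apply(np.array(target)-o['ee_pos']).round(4))
E
python3 - <<'E'
from h import *
cv2.imwrite('pics/s1.png',ctrl.camera('scene')[100:350,120:440,::-1].repeat(2,0).repeat(2,1))
delta([.4867,.331,.036],0.095+np.pi)
E
```

```text
t 1.65 tcp [0.4861 0.3313 0.2052] rot [-3.1415e+00 -6.0000e-04 -3.0497e+00] F [-0.   0.   0.1] w 0.0944 gf 0.0
turn [-0.0001 -0.0006 -0.0031] then shift [-0.0006 -0.0004  0.1692]
```

View pics/s1.png

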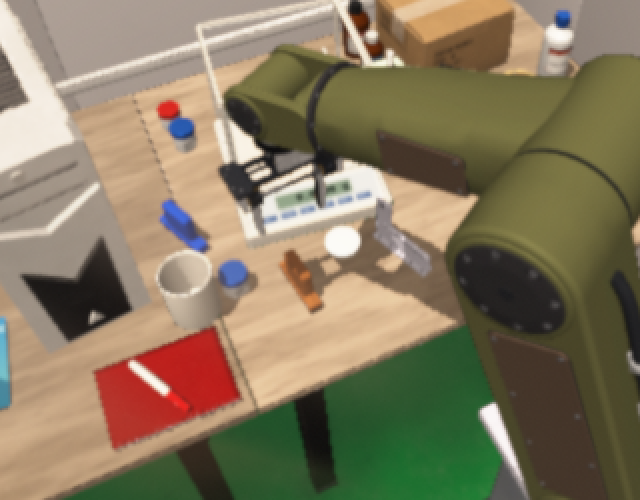

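The picture confirms the gripper is over the scraper, and that the square's blade is at its far end. I'll descend with the fingers part-open, because the jar is close, and then grip.

Call:
jog_arm:
  motion:
    - [0, 0, 0.02, 0, 0, 0, 0.2]
    - [0, 0, 0.04, 0, 0, 0, 0.2]
    - [0, 0, 0.04, 0, 0, 0, 0.2]
    - [0, 0, 0.035, 0, 0, 0, 0.2]
    - [0, 0, 0.034, 0, 0, 0, 0.2]

```text
time_s: 2.15
ee_pos: [0.4852, 0.3321, 0.0352]
eef_rot: [3.141, -0.0, -3.047]
force: [1.5, 1.5, -0.7]
grip_width: 0.0582
grip_force: 0.0
```

Call:
jog_arm:
  motion:
    - [0, 0, 0, 0, 0, 0, -1]
    - [0, 0, 0, 0, 0, 0, -1]
    - [0, 0, 0, 0, 0, 0, -1]
    - [0, 0, 0, 0, 0, 0, -1]
    - [0, 0, 0, 0, 0, 0, -1]
  squeeze: 35

```text
time_s: 2.65
ee_pos: [0.4871, 0.3315, 0.0379]
eef_rot: [3.141, 0.002, -3.047]
force: [-3.0, 0.3, 8.3]
grip_width: 0.022
grip_force: 34.8
```

Call:
jog_arm:
  motion:
    - [0, 0, -0.02, 0, 0, 0, -1]
    - [0, 0, -0.04, 0, 0, 0, -1]
    - [0, 0, -0.04, 0, 0, 0, -1]
    - [0, 0, -0.04, 0, 0, 0, -1]
    - [0, 0, 0, 0, 0, 0, -1]

```text
time_s: 3.15
ee_pos: [0.4883, 0.3321, 0.1827]
eef_rot: [3.138, 0.009, -3.048]
force: [0.3, -0.1, -0.0]
grip_width: 0.0215
grip_force: 34.8
```

Call:
jog_arm:
  motion:
    - [0, 0, 0, 0, 0, 0.146, -1]
    - [0, 0, 0, 0, 0, 0.146, -1]
    - [0, 0, 0, 0, 0, 0, -1]
    - [-0.0076, -0.0414, 0, 0, 0, 0, -1]
    - [-0.0076, -0.0414, 0, 0, 0, 0, -1]

```text
time_s: 3.65
ee_pos: [0.4846, 0.2462, 0.1757]
eef_rot: [-3.141, -0.001, 2.951]
force: [1.0, -1.0, -0.9]
grip_width: 0.0216
grip_force: 34.8
```

Call:
jog_arm:
  motion:
    - [-0.0076, -0.0414, 0, 0, 0, 0, -1]
    - [-0.0076, -0.0414, 0, 0, 0, 0, -1]
    - [-0.0076, -0.0414, 0, 0, 0, 0, -1]
    - [-0.0076, -0.0414, 0, 0, 0, 0, -1]
    - [-0.0076, -0.0414, 0, 0, 0, 0, -1]

```text
time_s: 4.15
ee_pos: [0.4814, 0.0348, 0.1763]
eef_rot: [-3.142, -0.0, 2.949]
force: [0.1, -0.3, -1.8]
grip_width: 0.0219
grip_force: 34.8
```

Call:
jog_arm:
  motion:
    - [-0.0076, -0.0414, 0, 0, 0, 0, -1]
    - [-0.0076, -0.0414, 0, 0, 0, 0, -1]
    - [-0.0076, -0.0414, 0, 0, 0, 0, -1]
    - [0, 0, 0, 0, 0, 0, -1]
    - [0, 0, 0, 0, 0, 0, -1]

```text
time_s: 4.65
ee_pos: [0.4795, -0.0903, 0.1761]
eef_rot: [3.141, -0.001, 2.945]
force: [-0.8, -0.6, -1.4]
grip_width: 0.0221
grip_force: 34.8
```

```bash
python3 - <<'E'
from h import *
delta([.531,-.0886,.075],2.943)
E
```

```text
t 4.65 tcp [ 0.4795 -0.0903  0.1761] rot [ 3.1414e+00 -6.0000e-04  2.9454e+00] F [-0.8 -0.6 -1.4] w 0.0221 gf 34.8
turn [ 0.0002 -0.0006  0.0024] then shift [-0.0502  0.0118  0.1011]
```

Call:
jog_arm:
  motion:
    - [-0.025, 0.006, 0, 0, 0, 0, -1]
    - [-0.025, 0.006, 0, 0, 0, 0, -1]
    - [0, 0, 0.04, 0, 0, 0, -1]
    - [0, 0, 0.04, 0, 0, 0, -1]
    - [0, 0, 0.024, 0, 0, 0, -1]

```text
time_s: 5.15
ee_pos: [0.5301, -0.0861, 0.0695]
eef_rot: [3.141, -0.003, 2.948]
force: [0.2, -0.2, -1.1]
grip_width: 0.022
grip_force: 34.8
```

Call:
jog_arm:
  motion:
    - [0, 0, 0, 0, 0, 0, -1]
    - [0, 0, 0.004, 0, 0, 0, -1]
    - [0, 0, 0.003, 0, 0, 0, -1]
    - [0, 0, 0, 0, 0, 0, -1]
    - [0, 0, 0, 0, 0, 0, -1]

```text
time_s: 5.65
ee_pos: [0.5315, -0.0879, 0.0663]
eef_rot: [-3.142, 0.001, 2.944]
force: [-0.4, -0.3, -1.3]
grip_width: 0.0219
grip_force: 34.8
```

```bash
python3 - <<'E'
from h import *
im=ctrl.camera('top')[130:270,350:510,::-1]
cv2.imwrite('pics/t1.png',cv2.resize(im,None,fx=4,fy=4,interpolation=cv2.INTER_CUBIC))
delta([.531,-.0886,.061],2.943)
E
```

```text
t 5.7 tcp [ 0.5315 -0.0879  0.0662] rot [-3.1416e+00  1.2000e-03  2.9440e+00] F [-1.3  1.  -1.3] w 0.0219 gf 34.8
turn [-0.      0.0012  0.001 ] then shift [ 0.0003 -0.0008  0.0052]
```

View pics/t1.png

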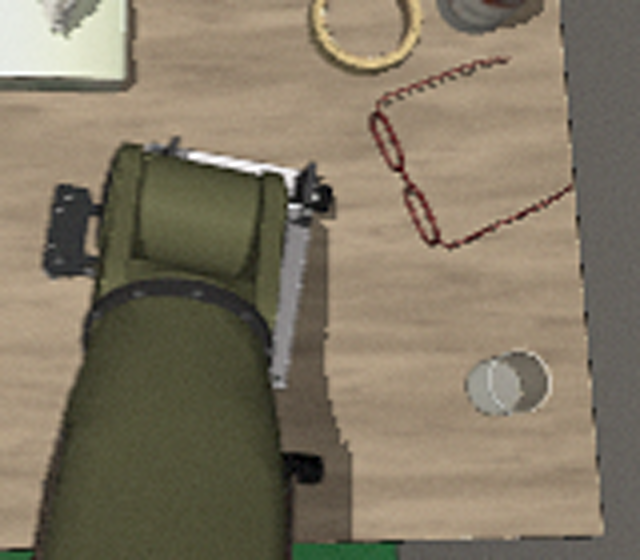

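The arm hides the deck in this view, but the pose matches the plan. I'll lower until the scraper touches.

Call:
jog_arm:
  motion:
    - [0, 0, 0.003, 0, 0, 0, -1]
    - [0, 0, 0.002, 0, 0, 0, -1]
    - [0, 0, 0.001, 0, 0, 0, -1]
    - [0, 0, 0, 0, 0, 0, -1]
    - [0, 0, 0, 0, 0, 0, -1]

```text
time_s: 6.2
ee_pos: [0.5317, -0.088, 0.0618]
eef_rot: [-3.141, 0.002, 2.944]
force: [-10.9, 3.0, 27.1]
grip_width: 0.0217
grip_force: 35.0
```

Call:
jog_arm:
  motion:
    - [0, 0, -0.0015, 0, 0, 0, -1]
    - [0, -0.01, 0, 0, 0, 0, -1]
    - [0, -0.012, 0, 0, 0, 0, -1]
    - [0, -0.012, 0, 0, 0, 0, -1]
    - [0, -0.012, 0, 0, 0, 0, -1]

```text
time_s: 6.7
ee_pos: [0.5228, -0.1333, 0.0619]
eef_rot: [3.141, 0.002, 2.944]
force: [1.0, 6.6, 9.6]
grip_width: 0.0218
grip_force: 35.0
```

Call:
jog_arm:
  motion:
    - [0, -0.012, 0, 0, 0, 0, -1]
    - [0, -0.012, 0, 0, 0, 0, -1]
    - [0, -0.012, 0, 0, 0, 0, -1]
    - [0, -0.012, 0, 0, 0, 0, -1]
    - [0, -0.012, 0, 0, 0, 0, -1]

```text
time_s: 7.2
ee_pos: [0.511, -0.1921, 0.0619]
eef_rot: [3.141, 0.002, 2.944]
force: [2.0, 6.3, 10.4]
grip_width: 0.0218
grip_force: 35.0
```

Call:
jog_arm:
  motion:
    - [0, -0.012, 0, 0, 0, 0, -1]
    - [0, -0.012, 0, 0, 0, 0, -1]
    - [0, -0.012, 0, 0, 0, 0, -1]
    - [0, -0.012, 0, 0, 0, 0, -1]
    - [0, 0, 0, 0, 0, 0, -1]

```text
time_s: 7.7
ee_pos: [0.5004, -0.24, 0.0607]
eef_rot: [-3.141, -0.0, 2.943]
force: [0.1, -0.1, -0.7]
grip_width: 0.0219
grip_force: 35.0
```

```bash
python3 - <<'E'
from h import *
im=ctrl.camera('top')
cv2.imwrite('pics/t2.png',cv2.resize(im[130:270,350:510,::-1],None,fx=4,fy=4,interpolation=cv2.INTER_CUBIC))
delta([.531,-.0886,.061],2.943)
E
```

```text
t 7.75 tcp [ 0.5004 -0.2393  0.0605] rot [ 3.1415e+00 -7.0000e-04  2.9428e+00] F [-0.4  1.2 -0.8] w 0.0216 gf 35.0
turn [ 0.0001 -0.0007 -0.0002] then shift [-0.0002  0.1538 -0.0005]
```

View pics/t2.png

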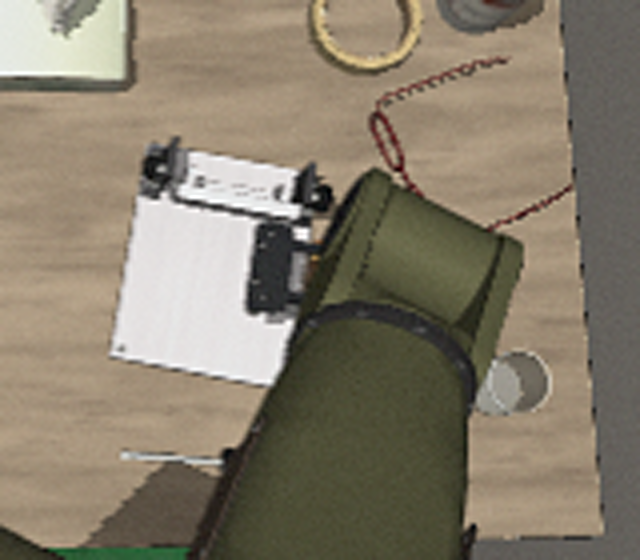

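The left and middle of the deck are clear, and the scraper has run past the right edge. I'll lift it and carry it back towards its original free spot.

Call:
jog_arm:
  motion:
    - [0, 0, -0.04, 0, 0, 0, -1]
    - [0, 0, -0.04, 0, 0, 0, -1]
    - [0, 0, -0.035, 0, 0, 0, -1]
    - [0.011, 0.0462, 0, 0, 0, 0, -1]
    - [0.011, 0.0462, 0, 0, 0, 0, -1]

```text
time_s: 8.25
ee_pos: [0.4972, -0.143, 0.1763]
eef_rot: [-3.141, 0.001, 2.942]
force: [0.7, 1.9, -1.9]
grip_width: 0.0217
grip_force: 35.0
```

Call:
jog_arm:
  motion:
    - [0.011, 0.0462, 0, 0, 0, 0, -1]
    - [0.011, 0.0462, 0, 0, 0, 0, -1]
    - [0.011, 0.0462, 0, 0, 0, 0, -1]
    - [0.011, 0.0462, 0, 0, 0, 0, -1]
    - [0.011, 0.0462, 0, 0, 0, 0, -1]

```text
time_s: 8.75
ee_pos: [0.4881, 0.0956, 0.1757]
eef_rot: [-3.141, -0.0, 2.944]
force: [1.0, -0.1, -0.3]
grip_width: 0.0217
grip_force: 35.0
```

Call:
jog_arm:
  motion:
    - [0.011, 0.0462, 0, 0, 0, 0, -1]
    - [0.011, 0.0462, 0, 0, 0, 0, -1]
    - [0.011, 0.0462, 0, 0, 0, 0, -1]
    - [0, 0, 0, 0, 0, 0, -1]
    - [0, 0, 0, 0, 0, 0, -1]

```text
time_s: 9.25
ee_pos: [0.4831, 0.2365, 0.1753]
eef_rot: [-3.141, -0.001, 2.946]
force: [0.4, 0.1, -1.6]
grip_width: 0.0216
grip_force: 35.0
```

```bash
python3 - <<'E'
from h import *
im=ctrl.camera('top')
cv2.imwrite('pics/t3f.png',im[:,:,::-1])
cv2.imwrite('pics/t3.png',cv2.resize(im[130:270,350:510,::-1],None,fx=4,fy=4,interpolation=cv2.INTER_CUBIC))
delta([.4867,.331,.038],3.237)
E
```

```text
t 9.3 tcp [0.4834 0.2355 0.1755] rot [-3.1408e+00 -7.0000e-04  2.9445e+00] F [-0.1 -1.1 -1.5] w 0.0216 gf 35.0
turn [-0.0007 -0.0008 -0.2925] then shift [-0.0124  0.0947  0.1375]
```

View pics/t3.png

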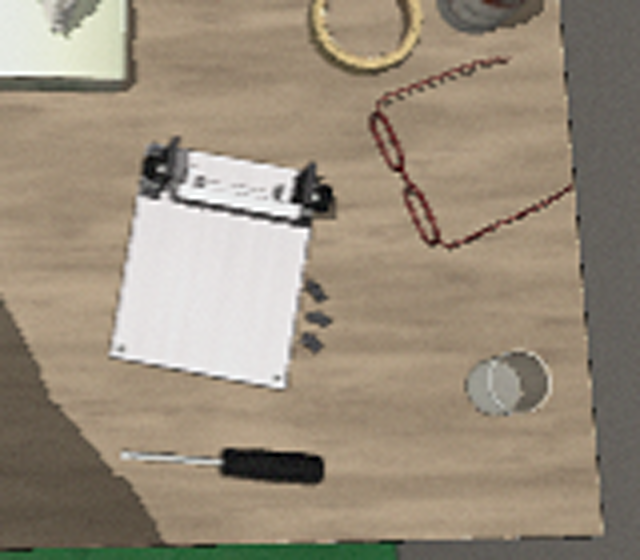

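All three chips now lie on the table to the right of the deck, at about (315,290), (318,320) and (312,343) in the crop. Next I'll set the scraper down.

Call:
jog_arm:
  motion:
    - [0, 0, 0, 0, 0, -0.146, -1]
    - [0, 0, 0, 0, 0, -0.146, -1]
    - [-0.004, 0.032, 0, 0, 0, 0, -1]
    - [-0.004, 0.032, 0, 0, 0, 0, -1]
    - [-0.004, 0.031, 0, 0, 0, 0, -1]

```text
time_s: 9.8
ee_pos: [0.4873, 0.331, 0.176]
eef_rot: [-3.141, 0.0, -3.05]
force: [-0.1, -0.8, -1.2]
grip_width: 0.0217
grip_force: 35.0
```

Call:
jog_arm:
  motion:
    - [0, 0, 0.04, 0, 0, 0, -1]
    - [0, 0, 0.04, 0, 0, 0, -1]
    - [0, 0, 0.04, 0, 0, 0, -1]
    - [0, 0, 0.015, 0, 0, 0, -1]
    - [0, 0, 0, 0, 0, 0, -1]

```text
time_s: 10.3
ee_pos: [0.4869, 0.33, 0.0399]
eef_rot: [-3.14, -0.002, -3.049]
force: [0.6, 0.4, -0.1]
grip_width: 0.0215
grip_force: 35.0
```

```bash
python3 - <<'E'
from h import *
delta([.4867,.331,.0375],3.237)
E
```

```text
t 10.3 tcp [0.4869 0.33   0.0399] rot [-3.1403e+00 -2.1000e-03 -3.0489e+00] F [ 0.6  0.4 -0.1] w 0.0215 gf 35.0
turn [-0.0013 -0.0021 -0.0027] then shift [0.0001 0.001  0.0024]
```

Call:
jog_arm:
  motion:
    - [0, 0, 0.002, 0, 0, 0, -1]
    - [0, 0, 0.001, 0, 0, 0, -1]
    - [0, 0, 0, 0, 0, 0, -1]
    - [0, 0, 0, 0, 0, 0, 0.2]
    - [0, 0, 0, 0, 0, 0, 0.2]

```text
time_s: 10.8
ee_pos: [0.487, 0.3316, 0.0385]
eef_rot: [3.141, 0.001, -3.047]
force: [1.1, -0.4, -0.2]
grip_width: 0.0342
grip_force: 0.0
```

Call:
jog_arm:
  motion:
    - [0, 0, 0, 0, 0, 0, 0.2]
    - [0, 0, -0.03, 0, 0, 0, 0.2]
    - [0, 0, -0.04, 0, 0, 0, 0.2]
    - [0, 0, -0.04, 0, 0, 0, 0.2]
    - [0, 0, -0.03, 0, 0, 0, 0.2]

```text
time_s: 11.3
ee_pos: [0.4871, 0.3317, 0.1808]
eef_rot: [3.141, 0.002, -3.047]
force: [-0.8, 0.1, -1.9]
grip_width: 0.0564
grip_force: 0.0
```

```bash
python3 - <<'E'
from h import *
im=ctrl.camera('top')[:,:,::-1];cv2.imwrite('pics/t4f.png',im)
a=cv2.imread('pics/top0.png')[190:240,300:340];b=ctrl.camera('scene')[150:310,190:350,::-1]
a=cv2.resize(a,None,fx=10,fy=10,interpolation=cv2.INTER_CUBIC)
b=cv2.resize(b,(400,400),interpolation=cv2.INTER_CUBIC);b=cv2.copyMakeBorder(b,0,100,0,0,0)
cv2.imwrite('pics/sq.png',np.hstack([a,b]))
delta([.4867,.331,.0375],3.237)
E
```

```text
t 11.4 tcp [0.4882 0.3324 0.1827] rot [ 3.1384  0.0067 -3.0473] F [ 0.6  0.3 -0.6] w 0.0566 gf 0.0
turn [ 0.0031  0.0067 -0.0011] then shift [ 0.0016 -0.0012  0.1452]
```

View pics/sq.png

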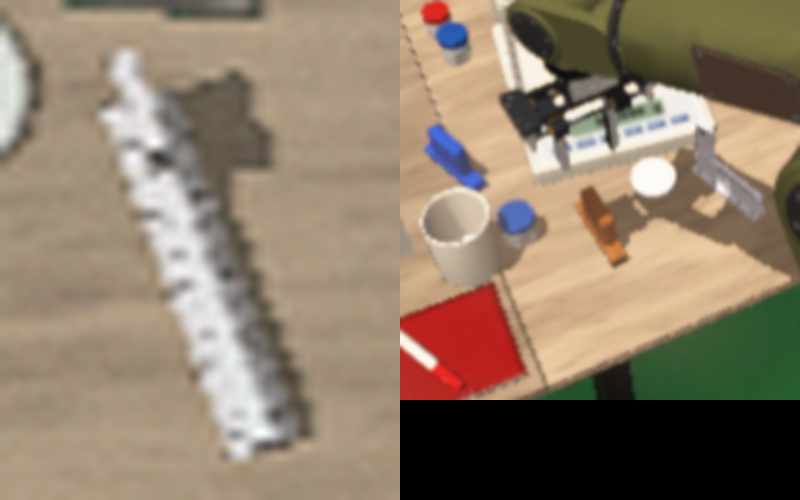

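The scraper stands released. In the left panel the square's flange runs along its left edge from about (105,115) to (218,440), and the blade tip is near (122,55). I'll work out the square's axis from that.

```bash
python3 - <<'E'
from h import *
c=lambda a:np.array(a,float)/10+[300,190]-[.45,.45]
L=onz('top',c([[104,115],[217,440],[222,455]]),.008);print(L.round(4))
d=(L[0]-L[1])[:2];print('len',np.linalg.norm(d));yaw=np.arctan2(d[1],d[0]);print('yaw',yaw)
u=np.array([np.cos(yaw),np.sin(yaw)]);v=np.array([u[1],-u[0]])
R=onz('top',c([[306,432]]),.008)[0,:2];print('width',(R-L[1,:2])@v)
bt=onz('top',c([[122,50]]),.11)[0,:2];print('blade tip along',(bt-L[0,:2])@u,'across',(bt-L[0,:2])@v)
rt=onz('top',c([[247,458]]),.05)[0,:2];print('rib near end along',(rt-L[0,:2])@u,'across',(rt-L[0,:2])@v)
im=cv2.imread('pics/top0.png')
hsv=cv2.cvtColor(im,cv2.COLOR_BGR2HSV)
# row centroids of bright rib pixels
for r in range(200,234,4):
    w=np.clip(im[r,305:335].min(1).astype(float)-150,0,None);print(r,(w@np.arange(305,335)/w.sum()).round(1),end=' ')
E
```

```text
[[0.534  0.1668 0.008 ]
 [0.4207 0.1298 0.008 ]
 [0.4155 0.1282 0.008 ]]
len 0.11924205802667313
yaw 0.31563813576821953
width 0.029682414386283554
blade tip along 0.002818312359480505 across 0.013301294215166529
rib near end along -0.13102643263871092 across 0.007828281485473761
200 313.7 204 314.7 208 315.2 212 316.4 216 318.0 220 319.3 224 321.1 228 322.4 232 324.1
```

Call:
jog_arm:
  motion:
    - [0, 0, 0, 0, 0, -0.1, 0.1]
    - [0, 0, 0, 0, 0, -0.095, 0.1]
    - [0.019, -0.0368, 0, 0, 0, 0, 0.1]
    - [0.019, -0.0368, 0, 0, 0, 0, 0.1]
    - [0.019, -0.0368, 0, 0, 0, 0, 0.1]

```text
time_s: 11.9
ee_pos: [0.4628, 0.2081, 0.1769]
eef_rot: [-3.141, -0.001, -2.852]
force: [0.6, -0.3, -0.2]
grip_width: 0.0517
grip_force: 0.0
```

Call:
jog_arm:
  motion:
    - [0.019, -0.0368, 0, 0, 0, 0, 0.1]
    - [0.019, -0.0368, 0, 0, 0, 0, 0.1]
    - [0, 0, 0, 0, 0, 0, 0.1]
    - [0, 0, 0.04, 0, 0, 0, 0.1]
    - [0, 0, 0.04, 0, 0, 0, 0.1]

```text
time_s: 12.4
ee_pos: [0.4486, 0.1283, 0.0972]
eef_rot: [-3.141, 0.002, -2.853]
force: [0.8, -0.5, -1.5]
grip_width: 0.0513
grip_force: 0.0
```

```bash
python3 - <<'E'
from h import *
im=ctrl.camera('scene')[160:310,230:430,::-1]
cv2.imwrite('pics/s5.png',cv2.resize(im,None,fx=4,fy=4,interpolation=cv2.INTER_CUBIC))
delta([.4488,.128,.014],3.4316)
E
```

```text
t 12.45 tcp [0.4453 0.1277 0.0907] rot [ 3.1408 -0.0074 -2.8526] F [-3.2 -0.5 -6.7] w 0.0518 gf 0.0
turn [ 0.0008 -0.0074 -0.001 ] then shift [-0.0034 -0.0007  0.0767]
```

View pics/s5.png

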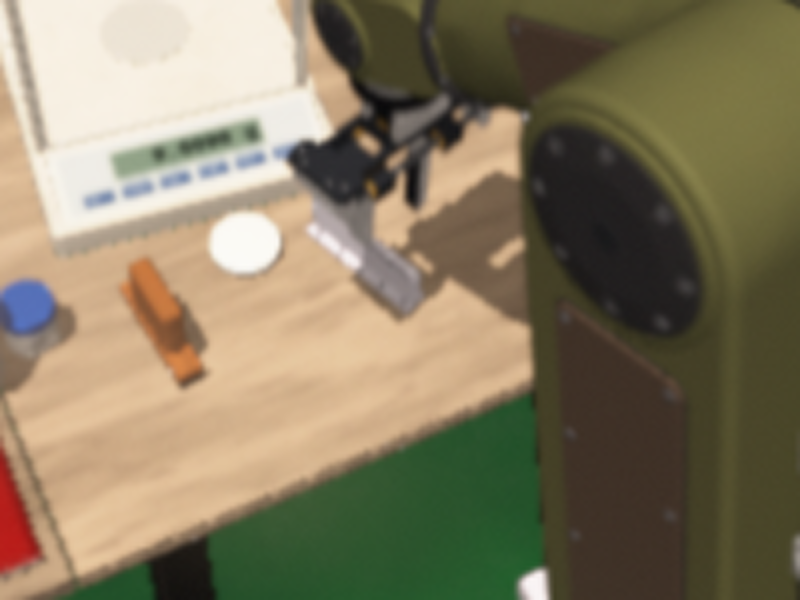

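The gripper sits over the stock (around (390,270)) and clear of the blade. I'll descend and grip.

Call:
jog_arm:
  motion:
    - [0, 0, 0.03, 0, 0, 0, 0.1]
    - [0, 0, 0.03, 0, 0, 0, 0.1]
    - [0, 0, 0.02, 0, 0, 0, 0.1]
    - [0, 0, 0.005, 0, 0, 0, 0.1]
    - [0, 0, 0, 0, 0, 0, 0.1]

```text
time_s: 12.95
ee_pos: [0.4482, 0.1283, 0.013]
eef_rot: [3.141, -0.001, -2.852]
force: [0.5, -1.3, 0.6]
grip_width: 0.0516
grip_force: 0.0
```

Call:
jog_arm:
  motion:
    - [0, 0, 0, 0, 0, 0, -1]
    - [0, 0, 0, 0, 0, 0, -1]
    - [0, 0, 0, 0, 0, 0, -1]
    - [0, 0, 0, 0, 0, 0, -1]
    - [0, 0, 0, 0, 0, 0, -1]
  squeeze: 55

```text
time_s: 13.45
ee_pos: [0.4484, 0.128, 0.0132]
eef_rot: [-3.142, 0.0, -2.852]
force: [0.5, -0.9, 0.4]
grip_width: 0.0151
grip_force: 0.3
```

Call:
jog_arm:
  motion:
    - [0, 0, 0, 0, 0, 0, -1]
    - [0, 0, 0, 0, 0, 0, -1]
    - [0, 0, 0, 0, 0, 0, -1]
    - [0, 0, 0, 0, 0, 0, -1]
    - [0, 0, 0, 0, 0, 0, -1]

```text
time_s: 13.95
ee_pos: [0.4484, 0.128, 0.0131]
eef_rot: [-3.142, 0.0, -2.852]
force: [-1.6, -1.6, 5.2]
grip_width: 0.0074
grip_force: 55.0
```

Call:
jog_arm:
  motion:
    - [0, 0, -0.03, 0, 0, 0, -1]
    - [0, 0, -0.05, 0, 0, 0, -1]
    - [0, 0, -0.05, 0, 0, 0, -1]
    - [0, 0, 0, 0, 0, 0.122, -1]
    - [0, 0, 0, 0, 0, 0.122, -1]

```text
time_s: 14.45
ee_pos: [0.4485, 0.1282, 0.144]
eef_rot: [3.141, 0.002, -3.101]
force: [0.3, -0.0, -1.9]
grip_width: 0.0076
grip_force: 55.0
```

Call:
jog_arm:
  motion:
    - [0, 0, 0, 0, 0, 0.122, -1]
    - [0, 0, 0, 0, 0, 0.122, -1]
    - [-0.0115, -0.043, 0, 0, 0, 0, -1]
    - [-0.0115, -0.043, 0, 0, 0, 0, -1]
    - [-0.0115, -0.043, 0, 0, 0, 0, -1]

```text
time_s: 14.95
ee_pos: [0.4561, -0.0065, 0.1426]
eef_rot: [3.141, -0.001, 2.944]
force: [1.2, 0.5, -1.4]
grip_width: 0.0081
grip_force: 55.0
```

Call:
jog_arm:
  motion:
    - [-0.0115, -0.043, 0, 0, 0, 0, -1]
    - [-0.0115, -0.043, 0, 0, 0, 0, -1]
    - [-0.0115, -0.043, 0, 0, 0, 0, -1]
    - [0, 0, 0, 0, 0, 0, -1]
    - [0, 0, 0, 0, 0, 0, -1]

```text
time_s: 15.45
ee_pos: [0.4645, -0.1389, 0.1423]
eef_rot: [3.141, -0.001, 2.941]
force: [0.1, 0.2, -1.9]
grip_width: 0.0078
grip_force: 55.0
```

```bash
python3 - <<'E'
from h import *
delta([.4648,-.1385,.040],2.943)
im=ctrl.camera('top')[:,:,::-1];cv2.imwrite('pics/t6f.png',im);im=im[150:250,350:450]
cv2.imwrite('pics/t6.png',cv2.resize(im,None,fx=6,fy=6,interpolation=cv2.INTER_CUBIC))
E
```

```text
t 15.45 tcp [ 0.4645 -0.1389  0.1423] rot [ 3.1411e+00 -1.3000e-03  2.9409e+00] F [ 0.1  0.2 -1.9] w 0.0078 gf 55.0
turn [ 0.0005 -0.0013 -0.0021] then shift [-0.0002  0.0004  0.1023]
```

View pics/t6.png

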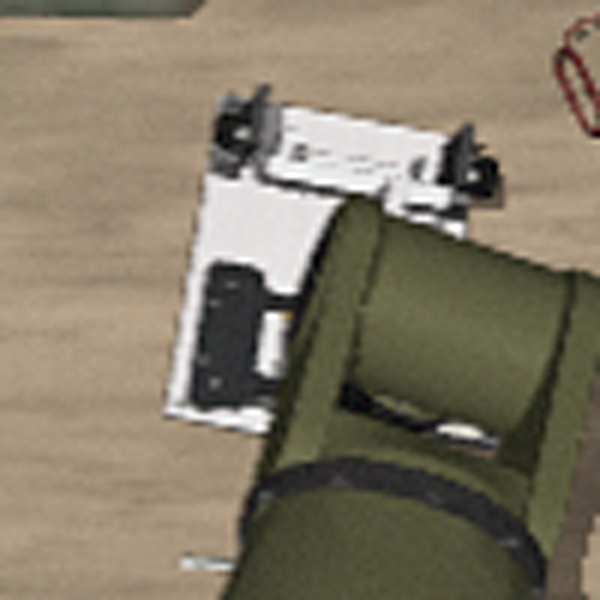

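The square's blade is in front of the upright with the gripper clear of it. From here I'll work by force and lower towards the deck.

Call:
jog_arm:
  motion:
    - [0, 0, 0.04, 0, 0, 0, -1]
    - [0, 0, 0.04, 0, 0, 0, -1]
    - [0, 0, 0.018, 0, 0, 0, -1]
    - [0, 0, 0, 0, 0, 0, -1]
    - [0, 0, 0, 0, 0, 0, -1]

```text
time_s: 16.0
ee_pos: [0.4653, -0.1378, 0.0456]
eef_rot: [3.142, 0.0, 2.944]
force: [-0.7, -0.0, -1.8]
grip_width: 0.0078
grip_force: 55.0
```

Call:
jog_arm:
  motion:
    - [0, 0, 0.003, 0, 0, 0, -1]
    - [0, 0, 0.002, 0, 0, 0, -1]
    - [0, 0, 0, 0, 0, 0, -1]
    - [0, 0, 0, 0, 0, 0, -1]

```text
time_s: 16.4
ee_pos: [0.4651, -0.1386, 0.0403]
eef_rot: [-3.141, 0.001, 2.943]
force: [0.4, -0.2, -1.4]
grip_width: 0.0074
grip_force: 55.0
```

Call:
jog_arm:
  motion:
    - [0, 0, 0.001, 0, 0, 0, -1]
    - [0, 0, 0, 0, 0, 0, -1]
    - [0, 0, 0, 0, 0, 0, -1]

```text
time_s: 16.7
ee_pos: [0.4649, -0.1385, 0.039]
eef_rot: [3.142, -0.0, 2.943]
force: [0.5, 0.6, -1.3]
grip_width: 0.0077
grip_force: 55.0
```

Call:
jog_arm:
  motion:
    - [0, 0, 0.001, 0, 0, 0, -1]
    - [0, 0, 0, 0, 0, 0, -1]
    - [0, 0, 0, 0, 0, 0, -1]

```text
time_s: 17.0
ee_pos: [0.4649, -0.1385, 0.0379]
eef_rot: [3.142, -0.0, 2.943]
force: [-0.1, 0.1, -1.7]
grip_width: 0.0078
grip_force: 55.0
```

Call:
jog_arm:
  motion:
    - [0, 0, 0.0007, 0, 0, 0, -1]
    - [0, 0, 0, 0, 0, 0, -1]
    - [0, 0, 0, 0, 0, 0, -1]

```text
time_s: 17.3
ee_pos: [0.4649, -0.1385, 0.0372]
eef_rot: [-3.142, -0.0, 2.943]
force: [-0.6, -0.1, -1.8]
grip_width: 0.0075
grip_force: 55.0
```

```bash
python3 - <<'E'
from h import *
delta([.4648,-.1385,.037],2.943); print(ctrl.get_obs()['moment'])
E
```

```text
t 17.3 tcp [ 0.4649 -0.1385  0.0372] rot [-3.1416 -0.      2.9428] F [-0.6 -0.1 -1.8] w 0.0075 gf 55.0
turn [-0.     -0.     -0.0002] then shift [ 0.0001 -0.      0.0002]
[0.02277406 0.05738475 0.02214448]
```

Call:
jog_arm:
  motion:
    - [0, 0, 0.0005, 0, 0, 0, -1]
    - [0, 0, 0, 0, 0, 0, -1]
    - [0, 0, 0, 0, 0, 0, -1]

```text
time_s: 17.6
ee_pos: [0.465, -0.1385, 0.0371]
eef_rot: [-3.142, 0.0, 2.943]
force: [-3.1, 2.3, 5.4]
grip_width: 0.008
grip_force: 55.0
```

Call:
jog_arm:
  motion:
    - [0, 0, 0.0005, 0, 0, 0, -1]
    - [0, 0, 0, 0, 0, 0, -1]
    - [0, 0, 0, 0, 0, 0, -1]

```text
time_s: 17.9
ee_pos: [0.465, -0.1385, 0.0371]
eef_rot: [-3.142, 0.0, 2.943]
force: [-7.0, 2.0, 13.3]
grip_width: 0.0077
grip_force: 55.0
```

```bash
python3 - <<'E'
from h import *
delta([.4648,-.1385,.037],2.943); print(ctrl.get_obs()['moment'])
E
```

```text
t 17.9 tcp [ 0.465  -0.1385  0.0371] rot [-3.1415e+00  3.0000e-04  2.9429e+00] F [-7.   2.  13.3] w 0.0077 gf 55.0
turn [-0.0001  0.0003 -0.0001] then shift [ 0.0002 -0.      0.0001]
[ 0.38071511  1.22304779 -0.0554074 ]
```

Deck contact is at TCP z = 0.0371, exactly as predicted, so the square sits flat. I'll ease off and slide towards the upright.

Call:
jog_arm:
  motion:
    - [0, 0, -0.0006, 0, 0, 0, -1]
    - [-0.004, 0, 0, 0, 0, 0, -1]
    - [-0.004, 0, 0, 0, 0, 0, -1]
    - [-0.004, 0, 0, 0, 0, 0, -1]
    - [-0.003, 0, 0, 0, 0, 0, -1]

```text
time_s: 18.4
ee_pos: [0.48, -0.1416, 0.0371]
eef_rot: [-3.141, -0.0, 2.943]
force: [-5.5, 1.1, 7.7]
grip_width: 0.0077
grip_force: 55.0
```

Call:
jog_arm:
  motion:
    - [-0.003, 0, 0, 0, 0, 0, -1]
    - [-0.003, 0, 0, 0, 0, 0, -1]
    - [0, 0, 0, 0, 0, 0, -1]
    - [0, 0, 0, 0, 0, 0, -1]

```text
time_s: 18.8
ee_pos: [0.4859, -0.1428, 0.0371]
eef_rot: [-3.141, 0.001, 2.943]
force: [-1.3, 1.5, 4.9]
grip_width: 0.0076
grip_force: 55.0
```

Call:
jog_arm:
  motion:
    - [-0.002, 0, 0, 0, 0, 0, -1]
    - [-0.001, 0, 0, 0, 0, 0, -1]
    - [0, 0, 0, 0, 0, 0, -1]
    - [0, 0, 0, 0, 0, 0, -1]

```text
time_s: 19.2
ee_pos: [0.4886, -0.1433, 0.0371]
eef_rot: [-3.142, -0.0, 2.943]
force: [-5.5, 1.1, 8.0]
grip_width: 0.0076
grip_force: 55.0
```

Call:
jog_arm:
  motion:
    - [-0.001, 0, 0, 0, 0, 0, -1]
    - [-0.001, 0, 0, 0, 0, 0, -1]
    - [0, 0, 0, 0, 0, 0, -1]

```text
time_s: 19.5
ee_pos: [0.4905, -0.1437, 0.0371]
eef_rot: [-3.142, -0.0, 2.943]
force: [-6.2, 1.9, 8.0]
grip_width: 0.0078
grip_force: 55.0
```

Call:
jog_arm:
  motion:
    - [-0.001, 0, 0, 0, 0, 0, -1]
    - [-0.001, 0, 0, 0, 0, 0, -1]
    - [0, 0, 0, 0, 0, 0, -1]

```text
time_s: 19.8
ee_pos: [0.4925, -0.1441, 0.0371]
eef_rot: [-3.142, -0.0, 2.943]
force: [-5.9, 0.9, 7.6]
grip_width: 0.0074
grip_force: 55.0
```

Call:
jog_arm:
  motion:
    - [-0.001, 0, 0, 0, 0, 0, -1]
    - [0, 0, 0, 0, 0, 0, -1]
    - [0, 0, 0, 0, 0, 0, -1]

```text
time_s: 20.1
ee_pos: [0.4934, -0.1443, 0.0371]
eef_rot: [-3.142, -0.0, 2.943]
force: [-5.0, 1.9, 7.9]
grip_width: 0.0081
grip_force: 55.0
```

Call:
jog_arm:
  motion:
    - [-0.001, 0, 0, 0, 0, 0, -1]
    - [0, 0, 0, 0, 0, 0, -1]

```text
time_s: 20.3
ee_pos: [0.4937, -0.1443, 0.0371]
eef_rot: [3.142, -0.002, 2.943]
force: [-13.0, 2.4, 12.4]
grip_width: 0.0079
grip_force: 55.0
```

Call:
jog_arm:
  motion:
    - [-0.0007, 0, 0, 0, 0, 0, -1]
    - [0, 0, 0, 0, 0, 0, -1]

```text
time_s: 20.5
ee_pos: [0.4937, -0.1443, 0.0371]
eef_rot: [3.141, -0.004, 2.943]
force: [-19.3, 3.7, 18.4]
grip_width: 0.0082
grip_force: 55.0
```

```bash
python3 - <<'E'
from h import *
delta([.495,-.1443,.037],2.943); print(ctrl.get_obs()['moment'])
E
```

```text
t 20.5 tcp [ 0.4937 -0.1443  0.0371] rot [ 3.1415 -0.0037  2.9428] F [-19.3   3.7  18.4] w 0.0082 gf 55.0
turn [ 0.0001 -0.0037 -0.0002] then shift [-0.0012  0.0003  0.0001]
[ 0.47275295  2.67203182 -0.00880394]
```

The stop sits at heel x of about 44.5 mm in the mount frame, with balanced forces (about 19 N back, 18 N down). I'll hold, then check the upright's lean numerically in the top image.

Call:
jog_arm:
  motion:
    - [0.0003, 0, 0, 0, 0, 0, -1]
    - [0, 0, 0, 0, 0, 0, -1]
    - [0, 0, 0, 0, 0, 0, -1]
    - [0, 0, 0, 0, 0, 0, -1]
    - [0, 0, 0, 0, 0, 0, -1]

```text
time_s: 21.0
ee_pos: [0.4937, -0.1443, 0.0371]
eef_rot: [3.141, -0.003, 2.943]
force: [-15.9, 3.7, 15.1]
grip_width: 0.0081
grip_force: 55.0
```

```bash
python3 - <<'E'
from h import *
delta([.495,-.1443,.037],2.943); print(ctrl.get_obs()['moment'])
new=ctrl.camera('top')[:,:,::-1];cv2.imwrite('pics/t7f.png',new);old=cv2.imread('pics/top0.png')
o=np.array([.5432,-.1543]);ex=np.array([.9803,-.1977]);ey=np.array([.1977,.9803])
xs=np.arange(20,76,2)/1000;ys=np.arange(26,41,2)/1000
print((xs*1000).astype(int))
for n,im in (('old',old),('new',new)):
    g=im.mean(2).astype(np.float32)
    P=[np.r_[o+x*ex+y*ey,.105] for x in xs for y in ys]
    q=proj('top',P).astype(np.float32);v=cv2.remap(g,q[:,0],q[:,1],cv2.INTER_LINEAR)
    print(n,v.reshape(len(xs),len(ys)).mean(1).astype(int))
E
```

```text
t 21.0 tcp [ 0.4937 -0.1443  0.0371] rot [ 3.1415e+00 -2.9000e-03  2.9428e+00] F [-15.9   3.7  15.1] w 0.0081 gf 55.0
turn [ 0.0001 -0.0029 -0.0002] then shift [-0.0012  0.0003  0.0001]
[ 0.34818883  2.29714252 -0.06855205]
[20 22 24 26 28 30 32 34 36 38 40 42 44 46 48 50 52 54 56 58 60 62 64 66
 68 70 72 74]
old [220 221 223 218 176 108  70 103 197 233 231 231 223 182 165 169 165 171
 207 223 221 212 213 220 221 222 219 189]
new [136 145 155 161 130  92  81  83  92  93  87  80  94 169 227 233 231 228
 202 173 162 186 219 216 217 226 225 194]
```

The upright's front upper edge moved from x of about 35 mm to 45 mm and its rear edge is at 57 mm, so it is square. Forces are steady at about 16 N back and 15 N down, so I'm handing in.

```bash
python3 -c "
from station import ctrl
print(ctrl.hand_in())"
```

```text
the job is handed in; nothing more can be done
None
```

I handed the job in at 21 s with the chips wiped off, the scraper standing on the table and the square held home in the corner with the upright square to the deck; no verdict came back, and I viewed 11 pictures, one over the limit of 10.

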